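# Widen a bay of the sloping bin rack and load the blue bin

## Robot

A 6-joint arm with a two-finger parallel gripper is mounted at the origin on the work surface. World frame = base frame: x ahead of the robot, y to its left, z up, the work surface at z = 0. Lengths are in m, angles in rad, forces in N, time in s.
With the tool pointing down it reaches from about 0.3 to 0.875 m from the base axis. Payload 6.4 kg.
Tool frame: the origin (TCP) lies at the very end of the fingers, on their centre line; the grasp point (between the pads) lies ctrl.pinch_z behind it (ctrl.pinch_z is the distance from the TCP to the grasp point, in m); y points along the fingers, z is the direction in which the jaws open and shut, and the axes are right-handed (so a half turn about y gives the same grasp; the last joint's range is limited). The gripper opens to 85 mm and grips with 20 to 120 N. Pads are 22 mm wide; open, the fingers measure 114 mm over their backs; the gripper's body (76 mm by 85 mm) begins 54 mm behind the grasp point. The pads swing forward as they close: fully open they stand 13 mm farther back than shut.
Start: joints at [-1.482, 0.181, 1.607, -0, 1.354, -0.206], TCP at [0.167, -0.55, 0.231] pointing down, gripper open.
Joint ranges: [-2.99, 2.99], [-0.89, 2.07], [0.3, 2.58], [-1.14, 4.28], [0, 2.63], [-3.12, 3.12]. Speed limits (rad/s): [2.57, 2.57, 3.01, 3.14, 3.14, 3.14].

## Interface

Orientations are given as a unit quaternion [w, x, y, z].
In Python, from bench import ctrl gives the robot as it stands.
- The arm moves only by the shell command python3 -m pendant 'ROWS'. ROWS is JSON, one flat list of numbers, 7 for each row, row after row: the shift along the world's x, y, z in m, then the turn, a rotation vector about the world's x, y, z in degrees, then the finger opening in m, from 0 to 0.0854. In form: [tx, ty, tz, rx, ry, rz, hand, tx, ty, tz, rx, ry, rz, hand, ...]. A call has 1 to 12 rows; each row shifts and turns the commanded pose from where the row before left it; what a row does not reach is not made up. A row lasts 1/8 s, in which the tool goes at most 62.5 mm and 10.7 degrees, less where a joint would pass 70% of its speed; a pose out of reach is approached as far as the arm can. A call with a gripper value outside its range is refused whole. The fingers move at their own pace and stop on an object; the grip force is fixed at half the most. Time passes only in rows, so rows that do not move let the fingers close. It gives the time, the measured TCP pose, the force and the opening at its end, in the units of the state.
- ctrl.get_obs(): the state, without advancing time (a new reading comes with each control period).
- ctrl.camera(name): name is "scene" or "top"; returns the picture (480x640x3 uint8, red, green, blue); there is no depth.
- ctrl.camera_info(name): a dict with "fx", "fy", "cx", "cy" (pixels), "k1" (the pictures are not rectified: a ray, as slopes to the right and down, at radius r is drawn at 1 + k1 r^2 times it, then the intrinsics apply), "origin" and "rotation" of the camera in the world. Camera axes: x right, y down, z forward; pixel columns grow to the right and rows downward; lengths in m; the calibration is good to about 2 mm. A picture is of the moment at which its call begins. camera_info takes no time and is no camera call.
- ctrl.hand_in(): hands the job in, once; it reports no verdict.
Trained networks look in the newest picture that a camera, given by its name, has taken for a name from the list of things; names that differ only in an ending like _2 or _b are one class to them, and where a whole thing is asked for, a point or a joint stands for the part that bears it (a point fixed in the world has none). Each returns a list of dicts, best first, with "score" (0 to 1); they miss things now and then, are a little off and sometimes report something else, mostly with a low value. They report only what shows in the picture. A call takes as long as a camera call. They do not tell look-alikes from the thing itself.
- ctrl.silhouettes(target, camera): "mask" (480x640 bool, what is visible of it) and "bbox" ([left, top, right, bottom] in pixels, round what is visible of it).
The state is a dict: "time_s": time; "q": joint angles; "dq": joint speeds; "joint_efforts": joint torques, N m; "eef_pos": TCP position; "eef_rot": TCP orientation; "wrist_force": force on the tool from outside, world axes, zero at the start; "torque": the same for the moment, N m; "opening": opening from 0.0 (shut) to 1.0 (fully open).
Only numpy, scipy, OpenCV 4.12 (cv2) and the standard library are available. Lean on these libraries where they do the work, as an engineer would, in place of code of your own. Each camera call takes 0.05 s, during which the arm holds its last target.

## Task

Make room on the sloping rack for the blue bin: lift the divider's red knob out of its notch, slide the divider along and let the knob drop fully into the notch marked by the orange clip. Then set the blue bin down gently, without letting it fall, in the left-hand bay you have opened, flat on the sloping floor with its low front against the rack's front lip. Leave the grey bin and everything else on the bench where it is.

Things in the scene. Friction and masses are not known exactly. Their poses are not given: they have to be found in the camera images.
- tray: White sloping tray, 213 x 312 mm, rising away from the robot at 25 degrees. Origin on the floor's upper face at the front lip, mid-width; x up the slope, y left along the rack, z square out of the floor. Lip 18 mm high. End walls' inner faces at y = +-150 mm, 46 mm high, x = 0 to 121 mm. Notch rail at x = 150 mm, notches at y = 106, 74, 42, 10, -22, -54 mm.
- bar_mid (a point): Middle of a fixed level lamp bar, 18 mm wide, 330 mm long, underside 242 mm above the bench, running along the rack 35 mm behind the knob (level distance): a gripper held upright over the knob hits it; tilted square to the tray, leaning back to the robot, it passes. Its thin posts stand at tray y = +-156 mm.
- knob_grip (a point): Middle of the red knob's head: a cylinder of 26 mm diameter, 30 mm tall, axis along tray z. Seated it lies at tray x = 150 mm, z = 53 mm, the head's underside at z = 38 mm. The knob rides on the divider's carriage, 34 x 34 mm, whose top is at z = 26 mm.
- knob (a joint): Lift of the knob along tray z (m): 0 fully down in a notch, at most 0.018. Its pin is clear of the teeth above 0.010, so lift 0.012 to 0.015. A spring of 2 to 3 N pushes it down; let go over a tooth it stays about 0.009 up. Pin 8 mm wide, notches 13 mm wide.
- divider (a joint): Travel of the divider along tray -y, to the right (m): 0 in its first notch, where it starts (tray y = 106 mm), 0.032 more per notch, to 0.160. Friction about 1.2 N; it moves only while the knob is lifted.
- divider_mid (a point): Point at the tray floor's level straight under the knob, in the divider's mid-plane; axes as the tray's. The blue divider blade, 4 mm thick, its top 49 mm above the floor, runs down the slope from tray x = 133 to 28 mm and moves with the knob.
- clip_orange: Orange marker clip, flat, 20 mm wide, 3 mm thick, fixed on the tray floor just below the rail, in line with the notch at tray y = 10, -22 or -54 mm (grey clips mark the other two). Its y in the tray frame is that of the notch to use. Origin on the tray at tray x = 122 mm; axes level, turned as the rack.
- bin_center (a point): Centre of the loose blue bin, half-way up: 100 mm long (its x), 60 wide (y), 50 tall (z), about 0.25 kg, open, upright on the bench right of the rack. Low front (walls 24 mm high over the first 30 mm) to its -x; the rest of the side walls is 50 mm high. Grasp across its width. Loaded, its x points up the slope, centre at tray x about 52 mm, z = 25 mm.
- bin_front (a point): Middle of the blue bin's low front, 50 mm from its centre along bin -x, 25 mm above its underside.
- bin_grey: Grey bin, 100 x 60 x 50 mm, in the rack's right bay (tray y = -82 to -142 mm); leave it. Origin at the middle of its underside, axes level.
- tape: Cardboard tape core lying flat, 100 mm across, 48 mm tall; leave it. Origin under its centre.
- jar: Clear jar with a black cap, 60 mm across, 85 mm tall; leave it. Origin under its centre.
- carton: Small carton 100 x 75 x 60 mm; leave it. Origin under its centre.
- carton2: Carton 90 x 110 x 70 mm left of the rack; leave it. Origin under its centre.
- mug: White mug, 80 mm across, 90 mm tall, on the left; leave it. Origin under its centre.
- screwdriver: Grey screwdriver lying before the rack, about 0.2 m long; leave it.
Not all that is in view belongs to the job. What is shaped like the part that bears bin_center but green or pink is not meant.

How it is judged:
On the way, in this order (a step that is already met when the one before it is completed fails the run):
1. the knob is lifted out of its first notch (value of joint knob above 0.0095 m and value of joint divider below 0.01 m), for 0.05 s.
2. the knob has dropped fully into the notch at the orange clip and is let go (y of divider_mid in the frame of clip_orange between -0.006 and 0.006 m and value of joint knob below 0.003 m and contact force between the fingers and divider below 0.2 N), for 0.2 s.
At the end, for the whole second after the job is handed in: Knob fully down (lift under 3 mm) in the orange clip's notch (within 6 mm); blue bin at rest, let go, between divider and left end wall, flat on the sloping floor (5 degrees, centre 20 to 30 mm off it), square within 8 degrees, low front down the slope within about 12 mm of the lip (y of divider_mid in the frame of clip_orange between -0.006 and 0.006 m and value of joint knob below 0.003 m and x of bin_center in the frame of tray between 0.044 and 0.062 m and z of bin_center in the frame of tray between 0.02 and 0.03 m and y of bin_center in the frame of divider_mid above 0.031 m and y of bin_center in the frame of tray below 0.121 m and angle between the z axis of bin_center and the z axis of tray, either way round below 0.09 rad and angle between the x axis of bin_center and the x axis of tray, either way round below 0.15 rad and x of bin_front in the frame of tray below 0.03 m and linear speed of bin below 0.02 m/s and angular speed of bin below 0.1 rad/s); the robot touches nothing.
It fails at once if the grey bin is pushed more than 20 mm (distance of bin_grey from where it was at the start of the episode above 0.02 m).
It fails at once if another thing on the bench is pushed more than 30 mm (distance of any of tape, jar, carton, carton2, mug, screwdriver from where it was at the start of the episode above 0.03 m).
It fails at once if the blue bin is dropped or thrown: it moves faster than 0.6 m/s while the fingers do not hold it (linear speed of bin above 0.6 m/s and contact force between the fingers and bin below 0.3 N).
It also fails if it takes over 64 s, if anything falls off the work surface, if the arm or the gripper's body presses on something with over 40 N, if the wrist force passes 120 N, or if a joint passes its speed limit or range.

## Working session

There is one attempt and no reset: what is moved stays moved. The work goes in short steps, Python scripts to look and compute and a shell command to move; the robot and the scene stay as the last step left them, time stands still between calls to the robot, and variables do not carry over. Pictures are saved under pics/ and viewed, and the job is handed in when it is done.

```bash
ls; mkdir -p pics
python3 - <<'E'
from bench import ctrl
import cv2
for n in("scene","top"):
    im=ctrl.camera(n); cv2.imwrite(f"pics/{n}0.png",im[:,:,::-1]); print(ctrl.camera_info(n))
print(ctrl.get_obs(), ctrl.pinch_z)
E
```

```text
pics
{'fx': 585.8640093784304, 'fy': 585.8640093784304, 'cx': 320.6337841444544, 'cy': 242.53591010791976, 'k1': -0.07931090221442638, 'origin': array([ 1.38096237, -1.13394736,  1.28801401]), 'rotation': array([-0.41228546,  0.85275942,  0.28724739, -0.1425167 ])}
{'fx': 580.2333581381627, 'fy': 580.2333581381627, 'cx': 328.15583395486476, 'cy': 241.76499638053738, 'k1': -0.04211837265523875, 'origin': array([ 0.42349683, -0.03964692,  1.67956497]), 'rotation': array([ 0.02291059, -0.70506564,  0.70836151, -0.02411485])}
{'time_s': 0.1, 'q': array([-1.48230217e+00,  1.81484869e-01,  1.60789864e+00,  4.70147219e-05,
        1.35380493e+00, -2.06312704e-01]), 'dq': array([-0.00063062, -0.00044588, -0.00246556,  0.00017296,  0.00113531,
        0.00080619]), 'joint_efforts': array([ 4.90634211e-04, -4.45875621e+01, -3.52237487e+01, -3.52064053e-04,
        4.20431243e-03, -5.50023515e-06]), 'eef_pos': array([ 0.16704884, -0.54968596,  0.23046858]), 'eef_rot': array([ 0.10389876, -0.10379992,  0.70000132, -0.6988768 ]), 'wrist_force': array([0.24102202, 0.33522222, 0.01438282]), 'torque': array([-0.02274877, -0.00762808,  0.01407372]), 'opening': 0.9942080300539137} 0.0187
```

View pics/scene0.png

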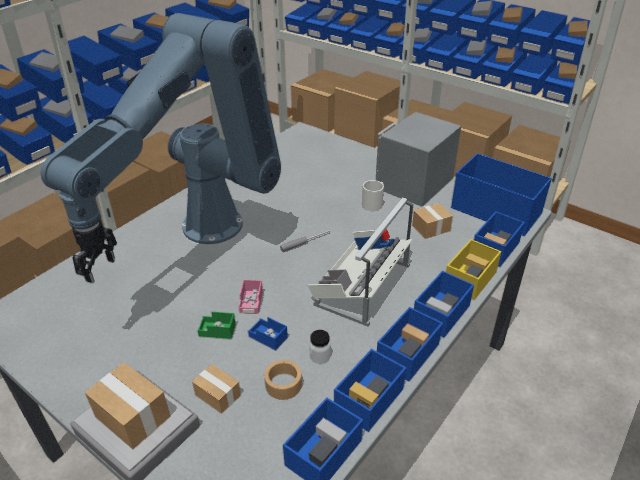

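View pics/top0.png

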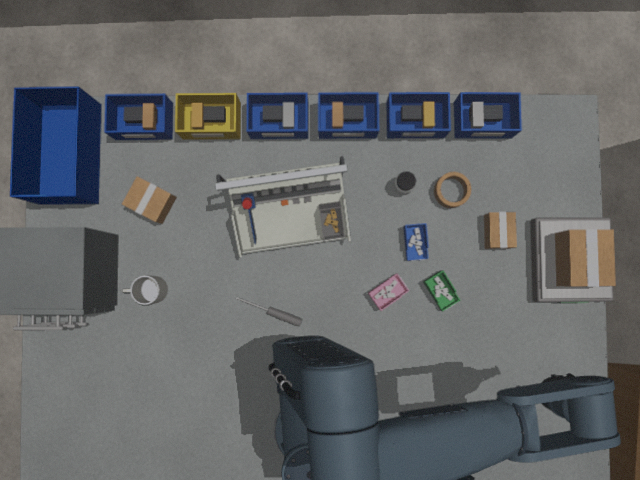

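Candidates for the blue bin (top pixels): blue small bin (416,242), pink (388,291), green (440,290), and the larger blue stock bins in the back row (277..487,115) plus the big one (55,145). I choose (416,242): small, blue, loose, right of the rack. I'll check it in a crop.

Run:
```python
from bench import ctrl
import cv2, numpy as np
im=cv2.imread("pics/top0.png")
cv2.imwrite("pics/c1.png",cv2.resize(im[150:265,205:360],None,fx=5,fy=5,interpolation=cv2.INTER_CUBIC))
cv2.imwrite("pics/c2.png",cv2.resize(im[215:270,385:445],None,fx=10,fy=10,interpolation=cv2.INTER_CUBIC))
im=cv2.imread("pics/scene0.png")
cv2.imwrite("pics/c3.png",cv2.resize(im[190:330,300:440],None,fx=4,fy=4,interpolation=cv2.INTER_CUBIC))
ctrl.camera("top")
for t in("tray","bin_center","clip_orange","knob_grip","divider"):
    for r in ctrl.silhouettes(t,"top")[:4]:
        ys,xs=np.nonzero(r["mask"]); print(t,round(r["score"],2),r["bbox"],xs.mean().round(1),ys.mean().round(1),len(xs))
```

```text
tray 0.71 [229.2, 164.4, 351.8, 254.0] 284.5 211.4 6710
bin_center 0.83 [403.8, 218.8, 431.2, 259.3] 416.3 241.6 851
bin_center 0.78 [368.3, 272.2, 406.6, 311.7] 388.8 291.4 763
bin_center 0.7 [423.7, 272.8, 458.6, 310.8] 441.1 289.9 849
bin_center 0.38 [243.4, 198.2, 253.4, 209.8] 247.2 202.5 83
clip_orange 0.64 [242.7, 194.5, 251.1, 208.6] 247.0 202.6 106
clip_orange 0.23 [404.1, 223.0, 431.6, 258.5] 416.2 241.1 831
knob_grip 0.59 [122.9, 276.9, 168.8, 304.8] 147.9 289.4 900
knob_grip 0.58 [243.7, 197.7, 253.2, 205.4] 247.0 202.4 88
knob_grip 0.27 [242.0, 195.2, 256.2, 245.5] 249.3 207.5 280
divider 0.64 [243.8, 194.2, 256.9, 243.4] 249.5 209.3 312
```

View pics/c1.png

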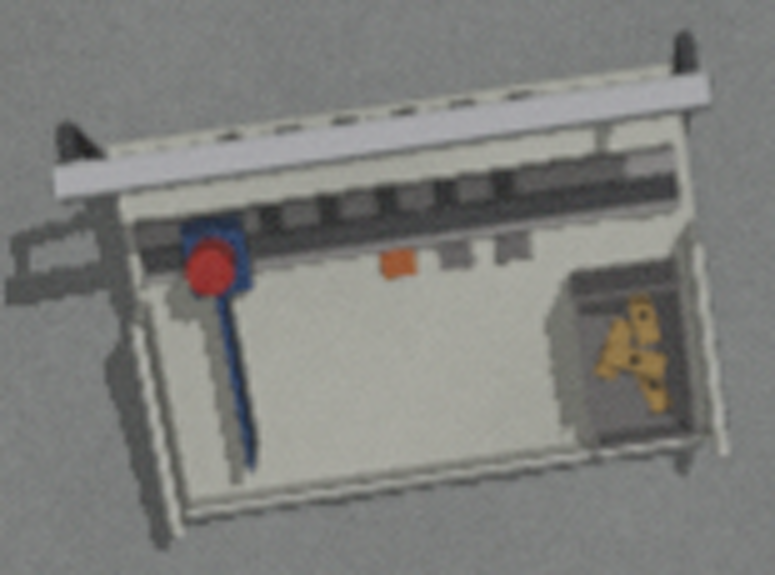

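View pics/c2.png

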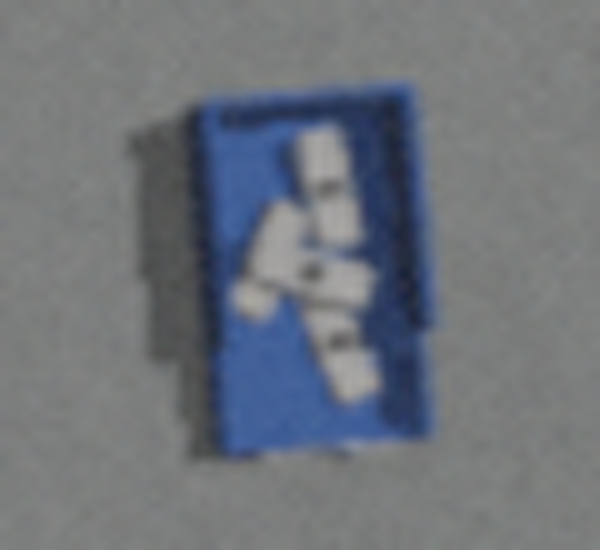

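View pics/c3.png

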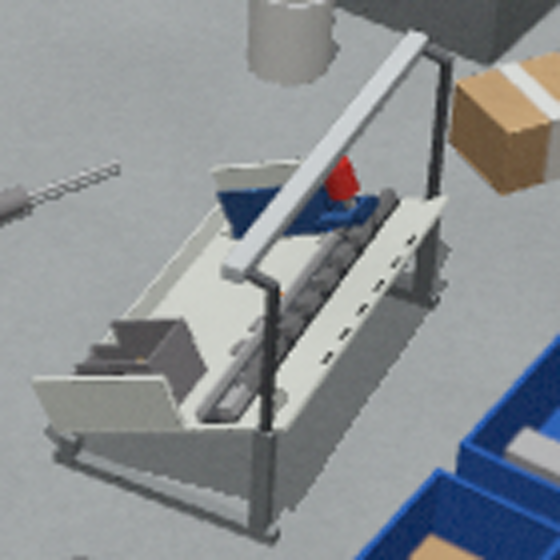

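The crops show the blue bin at top (416,242), its low front (side-wall step) facing the image bottom. The orange clip is the leftmost of three at (284,202), so it marks y = 10 mm and the travel is 96 mm. The knob is at (247,202). Next I'll fit the rack pose.

```bash
cat > h.py <<'E'
import numpy as np, cv2
from bench import ctrl
from scipy.spatial.transform import Rotation as R
from scipy.optimize import least_squares
def q2R(q): return R.from_quat([q[1],q[2],q[3],q[0]])
def proj(P,cam):
    c=ctrl.camera_info(cam); p=(np.atleast_2d(P)-c["origin"])@q2R(c["rotation"]).as_matrix()
    s=p[:,:2]/p[:,2:]; s=s*(1+c["k1"]*(s**2).sum(1,keepdims=True))
    return s*[c["fx"],c["fy"]]+[c["cx"],c["cy"]]
def T(p,L):  # tray mm -> world
    M=R.from_euler("ZY",[p[3],-np.deg2rad(25)])
    return M.apply(np.atleast_2d(L)/1000.)+p[:3]
E
cat > fit.py <<'E'
from h import *
def red(n,box):
    im=cv2.imread(f"pics/{n}0.png").astype(int); b,g,r=im[...,0],im[...,1],im[...,2]
    m=(r>120)&(g<70)&(b<70); ys,xs=np.nonzero(m); k=(xs>box[0])&(xs<box[2])&(ys>box[1])&(ys<box[3])
    return xs[k].mean(),ys[k].mean(),k.sum(), xs[k].min(),xs[k].max(),ys[k].min(),ys[k].max()
print(red("top",(230,190,265,220)),red("scene",(370,220,400,250)))
kt=red("top",(230,190,265,220))[:2]
c1=lambda u,v:((u+.5)/5-.5+205,(v+.5)/5-.5+150)
c3=lambda u,v:((u+.5)/4-.5+300,(v+.5)/4-.5+190)
obs=[("top",(150,106,55),kt),("top",(122,10,3),c1(398,264)),("top",(122,-22,3),c1(457,254)),("top",(122,-54,3),c1(513,246)),
("top",(28,106,49),c1(251,468)),("scene",(28,106,49),c3(220,195)),("scene",(0,-156,46),c3(35,378)),("scene",(121,-156,46),c3(158,378)),("scene",(28,106,49),c3(220,195)),
("scene",(0,150,46),c3(213,167)),("top",(0,150,46),c1(186,532)),("top",(0,-150,46),c1(720,450))]
def res(p):
    return np.concatenate([(proj(T(p,l),c)[0]-o) for c,l,o in obs])
s=least_squares(res,[0.45,0.1,0.05,0.1],loss="soft_l1",x_scale=[.1,.1,.1,.1]); p=s.x; print("tray",p,np.rad2deg(p[3]))
print(res(p).reshape(-1,2).round(1))
np.save("tray.npy",p)
print("knob",T(p,(150,106,53)),"end",T(p,(150,10,53)))
def line(im,c,pts,col,f,o):
    q=proj(T(p,np.array(pts,float)),c); q=((q-o+.5)*f-.5)
    cv2.polylines(im,[np.round(q*16).astype(np.int32)],False,col,1,cv2.LINE_AA,4)
for c,f,o,name in(("top",5,(205,150),"c1"),("scene",4,(300,190),"c3")):
    im=cv2.imread(f"pics/{name}.png")
    for s in(150,-150): line(im,c,[(0,s,0),(0,s,46),(121,s,46),(121,s,0),(0,s,0)],(0,255,0),f,o)
    line(im,c,[(0,150,0),(0,-150,0)],(255,0,255),f,o);line(im,c,[(0,150,18),(0,-150,18)],(255,0,255),f,o)
    line(im,c,[(28,106,0),(28,106,49),(133,106,49)],(0,255,255),f,o)
    line(im,c,[(133,89,26),(167,89,26),(167,123,26),(133,123,26),(133,89,26)],(0,255,255),f,o)
    for z in(38,68): line(im,c,[(150+13*np.cos(a),106+13*np.sin(a),z) for a in np.linspace(0,6.3,30)],(255,255,0),f,o)
    line(im,c,[(110,0,3),(134,0,3),(134,20,3),(110,20,3),(110,0,3)],(0,255,0),f,o)
    line(im,c,[(40,-82,50),(102,-82,50),(102,-142,50),(32,-142,50)],(0,0,255),f,o)
    cv2.imwrite(f"pics/{name}o.png",im)
E
python3 fit.py
```

```text
(np.float64(246.35), np.float64(203.88333333333333), np.int64(60), np.int64(242), np.int64(250), np.int64(200), np.int64(208)) (np.float64(385.62), np.float64(234.66), np.int64(50), np.int64(383), np.int64(389), np.int64(229), np.int64(239))
tray [0.53344162 0.05295484 0.03070297 0.13998425] 8.02050687025999
[[ 0.6 -0.8]
 [ 0.2 -0.3]
 [-0.2  0. ]
 [ 0.  -0. ]
 [ 0.2  1.2]
 [-0.7 -0.7]
 [-0.2  0.7]
 [ 0.9  0.1]
 [-0.7 -0.7]
 [ 0.4  0.7]
 [-0.6 -0.4]
 [-0.4  0.4]]
knob [[0.63108841 0.17376095 0.14213002]] end [[0.64448305 0.07870001 0.14213002]]
```

View pics/c1o.png

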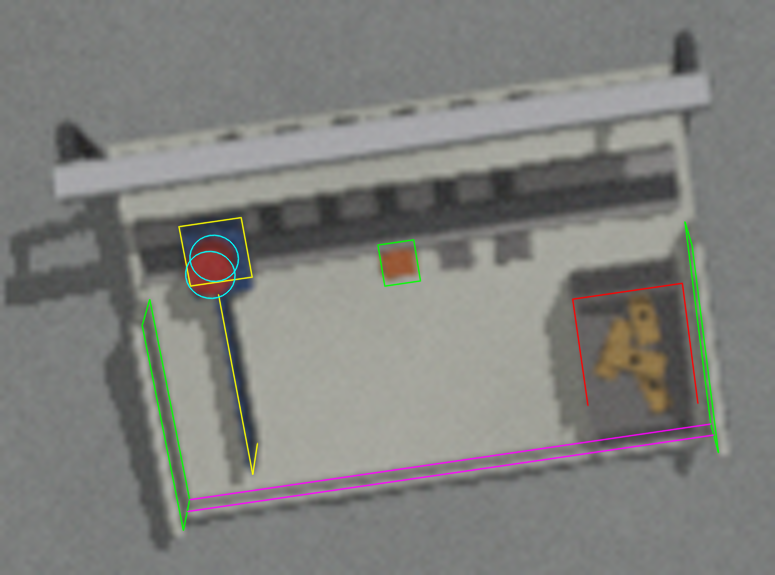

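View pics/c3o.png

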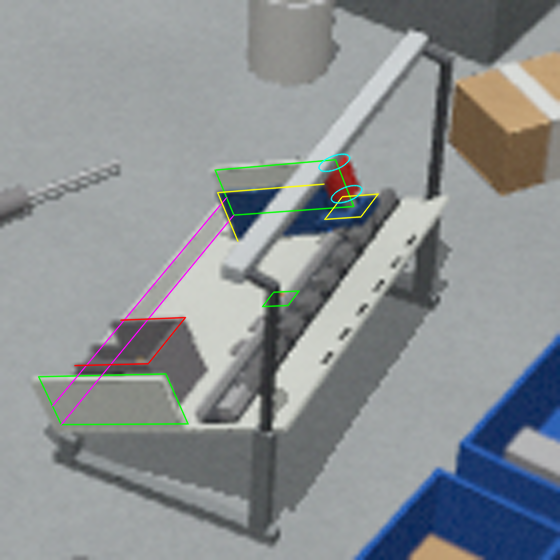

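The overlay matches both pictures to about 1 px; the knob is at world ≈ (0.631, 0.174, 0.142). Next: the bin pose and the move amounts.

```bash
cat > bin.py <<'E'
from h import *
c2=lambda u,v:((u+.5)/10-.5+385,(v+.5)/10-.5+215)
obs=[("top",(50,30,50),c2(202,98)),("top",(50,-30,50),c2(412,85)),("top",(-50,30,24),c2(222,455)),("top",(-50,-30,24),c2(436,438)),("top",(-20,-30,50),c2(433,327))]
def B(p,L): return R.from_euler("z",p[2]).apply(np.atleast_2d(L)/1000.)+[p[0],p[1],0]
f=lambda p:np.concatenate([proj(B(p,l),c)[0]-o for c,l,o in obs])
p=least_squares(f,[.45,-.25,0]).x; print(p,np.rad2deg(p[2])); print(f(p).reshape(-1,2).round(1)); np.save("bin.npy",p)
im=cv2.imread("pics/scene0.png")
cr=cv2.resize(im[300:360,235:305],None,fx=8,fy=8,interpolation=cv2.INTER_CUBIC)
for L in([(50,30,50),(50,-30,50),(-20,-30,50),(-20,-30,24),(-50,-30,24),(-50,30,24),(-20,30,24),(-20,30,50),(50,30,50)],[(50,30,0),(50,-30,0),(-50,-30,0),(-50,30,0),(50,30,0)]):
    q=(proj(B(p,np.array(L,float)),"scene")-[235,300]+.5)*8-.5
    cv2.polylines(cr,[np.round(q).astype(np.int32)],False,(0,255,0),1)
cv2.imwrite("pics/c4.png",cr)
E
python3 bin.py
cat > go.py <<'E'
# python3 go.py  knob|bin  lx ly lz(mm tray/bin frame of TCP or grasp)  -> total shift + rotvec from current
from h import *
import sys
def target(mode,L):
    t=np.load("tray.npy"); b=np.load("bin.npy")
    if mode=="tray": M=R.from_euler("ZY",[t[3],-np.deg2rad(25)]); P=T(t,L)[0]
    else: M=R.from_euler("z",b[2]); P=M.apply(np.array(L)/1000.)+[b[0],b[1],0]
    M=M.as_matrix(); best=None
    return P,M
def delta(mode,L):
    o=ctrl.get_obs(); Q=q2R(o["eef_rot"]); P,M=target(mode,L)
    P=P+ M[:,2]*(-ctrl.pinch_z)   # L is grasp point
    out=[]
    for s in(1,-1):
        y=-M[:,2]; z=s*M[:,1]; x=np.cross(y,z)
        rv=(R.from_matrix(np.c_[x,y,z])*Q.inv()).as_rotvec(degrees=True); out.append(rv)
    return P,P-o["eef_pos"],out,o
if __name__=="__main__":
    P,d,out,o=delta(sys.argv[1],[float(a) for a in sys.argv[2:5]])
    print("t",o["time_s"],"goal",P.round(4),"shift mm",(d*1000).round(1)); 
    for r in out: print(r.round(2),np.linalg.norm(r).round(1))
    print("F",o["wrist_force"].round(2),"open",o["opening"],"q",o["q"].round(2))
E
python3 go.py tray 150 106 153; python3 go.py tray 150 106 53
```

```text
[ 0.53243351 -0.29300159  0.08146515] 4.667609405551757
[[-0.   0.2]
 [ 0.1 -0.3]
 [ 0.1  0.1]
 [-0.5 -0. ]
 [ 0.4  0.1]]
t 0.4 goal [0.5971 0.169  0.2158] shift mm [430.  719.1 -15.3]
[-36.32  -8.04 167.26] 171.3
[  5.39 -24.44  -8.73] 26.5
F [ 0.42  0.12 -0.24] open 0.9991406315560737 q [-1.48  0.18  1.61 -0.    1.35 -0.21]
t 0.4 goal [0.6389 0.1749 0.1252] shift mm [ 471.9  725.  -106. ]
[-36.32  -8.04 167.26] 171.3
[  5.39 -24.44  -8.73] 26.5
F [ 0.42  0.12 -0.24] open 0.9991406315560737 q [-1.48  0.18  1.61 -0.    1.35 -0.21]
```

View pics/c4.png

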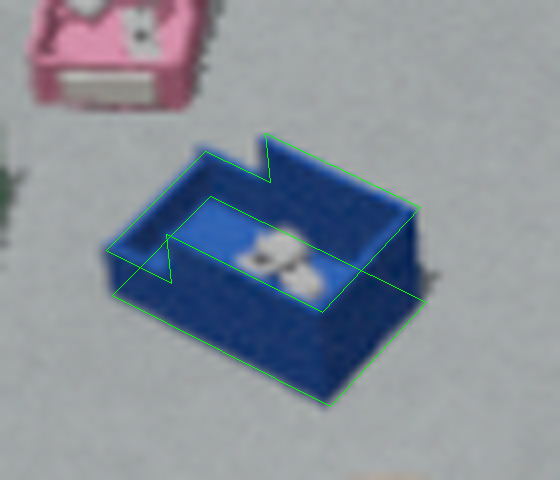

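The bin fit matches the scene view within a pixel. Moving to above the knob.

```bash
python3 -m pendant '[0.02,0.035,0.01,0.54,-2.44,-0.87,0.0854, 0.027,0.045,0.01,0.54,-2.44,-0.87,0.0854, 0.027,0.045,0.01,0.54,-2.44,-0.87,0.0854, 0.027,0.045,0.01,0.54,-2.44,-0.87,0.0854, 0.027,0.045,0.01,0.54,-2.44,-0.87,0.0854, 0.027,0.045,0.01,0.54,-2.44,-0.87,0.0854, 0.027,0.045,0,0.54,-2.44,-0.87,0.0854, 0.027,0.045,0,0.54,-2.44,-0.87,0.0854, 0.027,0.045,0,0.54,-2.44,-0.87,0.0854, 0.027,0.045,0,0.54,-2.44,-0.87,0.0854, 0.027,0.045,0,0,0,0,0.0854, 0.027,0.045,0,0,0,0,0.0854]'; python3 go.py tray 150 106 153
```

```text
time_s: 1.9
eef_pos: [0.4847, -0.0187, 0.292]
eef_rot: [0.202, 0.105, 0.699, -0.678]
wrist_force: [0.6, -1.6, -0.5]
opening: 0.997
t 1.9 goal [0.5971 0.169  0.2158] shift mm [112.4 187.7 -76.1]
[-75.41 -10.54 163.06] 180.0
[ 0.05  0.07 -0.01] 0.1
F [ 0.56 -1.57 -0.55] open 0.9971691958215093 q [-0.45 -0.4   2.07  0.26  1.11  0.91]
```

```bash
python3 -m pendant '[0.022,0.037,-0.012,0,0,0,0.0854, 0.022,0.038,-0.016,0,0,0,0.0854, 0.022,0.038,-0.016,0,0,0,0.0854, 0.022,0.038,-0.016,0,0,0,0.0854, 0.016,0.024,-0.010,0,0,0,0.0854, 0.008,0.014,-0.006,0,0,0,0.0854, 0,0,0,0,0,0,0.0854]'; python3 go.py tray 150 106 53
python3 - <<'E'
from h import *
for n in("scene","top"):
    im=ctrl.camera(n)[:,:,::-1]; b=(150,300,205,360) if n=="top" else (150,290,310,470)
    cv2.imwrite(f"pics/{n}1.png",cv2.resize(im[b[0]:b[1],b[2]:b[3]],None,fx=4,fy=4,interpolation=cv2.INTER_CUBIC))
E
```

```text
time_s: 2.78
eef_pos: [0.5958, 0.1692, 0.2147]
eef_rot: [0.201, 0.103, 0.7, -0.678]
wrist_force: [0.3, -0.5, 0.6]
opening: 1.003
t 2.775 goal [0.6389 0.1749 0.1252] shift mm [ 43.1   5.6 -89.5]
[-75.13 -10.65 163.12] 179.9
[ 0.02 -0.1  -0.1 ] 0.1
F [ 0.29 -0.49  0.56] open 1.0033866672258298 q [0.07 0.03 1.87 0.04 0.81 1.48]
```

View pics/scene1.png

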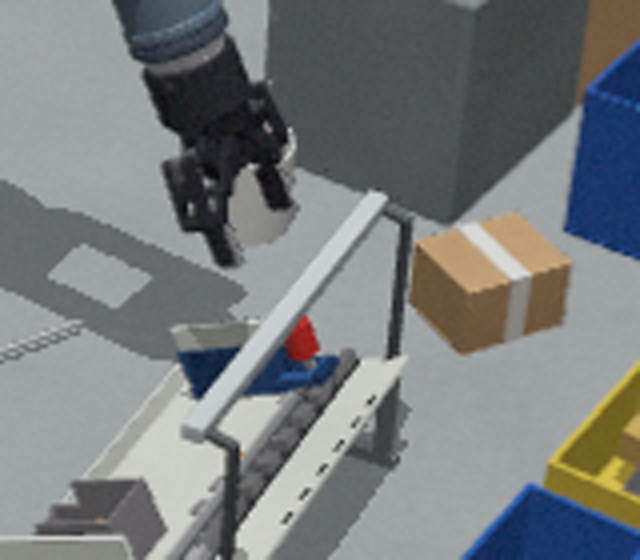

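View pics/top1.png

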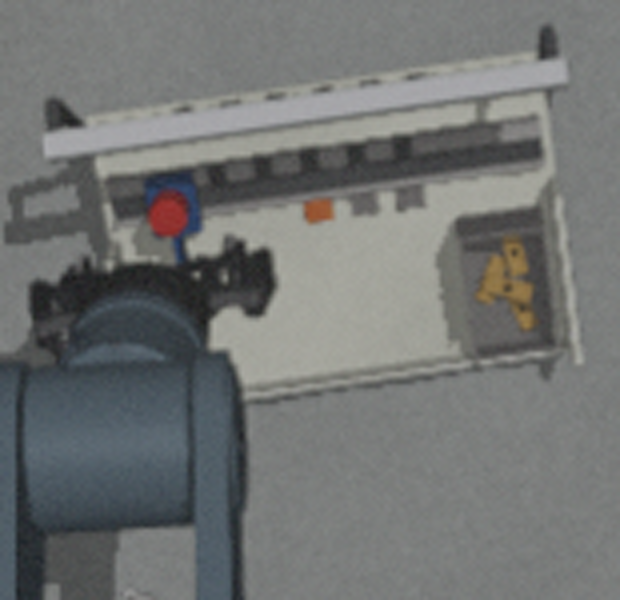

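Gripper straddles the knob line, tilted square to the tray and clear of the bar (knob at (247,202) in top). Descending.

```bash
python3 -m pendant '[0.0086,0.0012,-0.018,0,0,0,0.0854, 0.0086,0.0012,-0.018,0,0,0,0.0854, 0.0086,0.0012,-0.018,0,0,0,0.0854, 0.0086,0.0012,-0.018,0,0,0,0.0854, 0.0043,0.0006,-0.009,0,0,0,0.0854, 0.0043,0.0006,-0.0085,0,0,0,0.0854, 0,0,0,0,0,0,0.0854, 0,0,0,0,0,0,0.0854]'; python3 go.py tray 150 106 53
python3 - <<'E'
from h import *
for n in("scene","top"):
    im=ctrl.camera(n)[:,:,::-1]; b=(160,260,205,320) if n=="top" else (190,290,330,450)
    cv2.imwrite(f"pics/{n}2.png",cv2.resize(im[b[0]:b[1],b[2]:b[3]],None,fx=5,fy=5,interpolation=cv2.INTER_CUBIC))
E
```

```text
time_s: 3.88
eef_pos: [0.6393, 0.1748, 0.1264]
eef_rot: [0.201, 0.104, 0.699, -0.678]
wrist_force: [0.9, 0.2, 0.1]
opening: 0.997
t 3.875 goal [0.6389 0.1749 0.1252] shift mm [-0.4  0.1 -1.2]
[-75.33 -10.64 163.1 ] 180.0
[-0.    0.01 -0.03] 0.0
F [0.93 0.21 0.06] open 0.9972673216958637 q [0.07 0.25 1.83 0.05 0.63 1.47]
```

View pics/scene2.png

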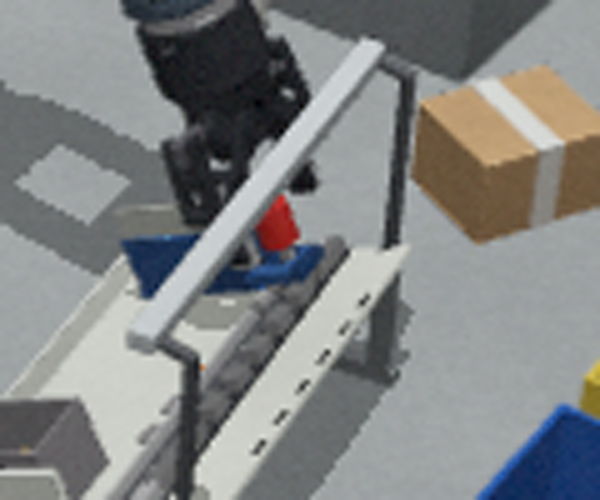

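View pics/top2.png

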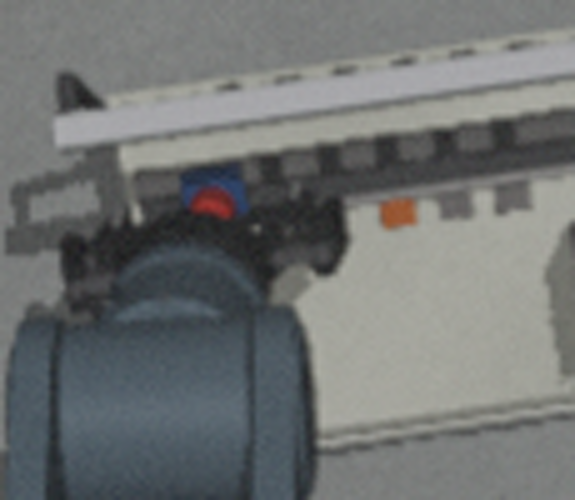

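```bash
python3 -m pendant '[0,0,0,0,0,0,0.05, 0,0,0,0,0,0,0.036, 0,0,0,0,0,0,0.03, 0,0,0,0,0,0,0.03, 0,0,0,0,0,0,0.03, 0,0,0,0,0,0,0.03]'
python3 - <<'E'
from h import *
for n in("scene",):
    im=ctrl.camera(n)[:,:,::-1]; b=(160,260,205,320) if n=="top" else (190,290,330,450)
    cv2.imwrite(f"pics/{n}3.png",cv2.resize(im[b[0]:b[1],b[2]:b[3]],None,fx=6,fy=6,interpolation=cv2.INTER_CUBIC))
print(ctrl.get_obs()["wrist_force"],ctrl.get_obs()["torque"])
E
```

```text
time_s: 4.72
eef_pos: [0.6391, 0.1748, 0.1258]
eef_rot: [0.201, 0.104, 0.699, -0.678]
wrist_force: [-0.2, 0.0, 0.0]
opening: 0.352
[-0.81871526  0.23886721 -0.82797156] [-0.04742964  0.19528686 -0.01643469]
```

View pics/scene3.png

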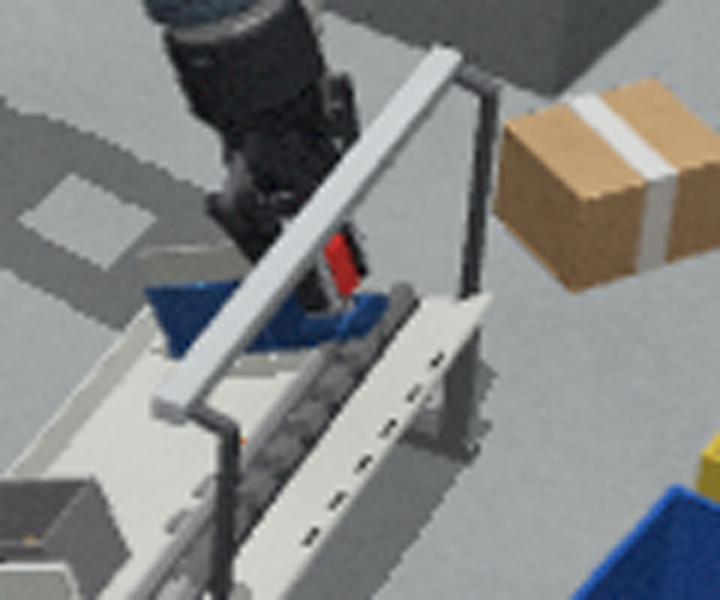

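Pads stand either side of the red knob (crop (343,265)) with no force. Closing.

```bash
python3 -m pendant '[0,0,0,0,0,0,0.026, 0,0,0,0,0,0,0.024, 0,0,0,0,0,0,0.022, 0,0,0,0,0,0,0.02, 0,0,0,0,0,0,0.02]'; python3 -c "
from bench import ctrl
o=ctrl.get_obs();print(o['wrist_force'],o['torque'],o['opening'],o['eef_pos'])"
```

```text
time_s: 5.4
eef_pos: [0.639, 0.1749, 0.1259]
eef_rot: [0.201, 0.104, 0.699, -0.678]
wrist_force: [-4.7, 1.3, 3.4]
opening: 0.287
[-4.67991192  1.26220476  3.4075607 ] [0.16490813 0.45839156 0.06626224] 0.2866906724273245 [0.6390322  0.17490142 0.12593611]
```

```bash
python3 -m pendant '[-0.002,-0.0003,0.0042,0,0,0,0.015, -0.0019,-0.0003,0.0041,0,0,0,0.015, -0.0019,-0.0003,0.0041,0,0,0,0.015, 0,0,0,0,0,0,0.015, 0,0,0,0,0,0,0.015]'
python3 - <<'E'
from h import *
o=ctrl.get_obs(); p=np.load("tray.npy"); M=R.from_euler("ZY",[p[3],-np.deg2rad(25)])
print("tcp tray mm",M.inv().apply(o["eef_pos"]-p[:3])*1000,"F tray",M.inv().apply(o["wrist_force"]))
for n in("scene",):
    im=ctrl.camera(n)[:,:,::-1]; b=(160,260,205,320) if n=="top" else (190,290,330,450)
    cv2.imwrite(f"pics/{n}4.png",cv2.resize(im[b[0]:b[1],b[2]:b[3]],None,fx=6,fy=6,interpolation=cv2.INTER_CUBIC))
E
```

```text
time_s: 6.02
eef_pos: [0.6333, 0.1739, 0.1382]
eef_rot: [0.201, 0.104, 0.699, -0.678]
wrist_force: [2.0, 2.1, -2.8]
opening: 0.285
tcp tray mm [150.35041743 105.79551164  48.47793034] F tray [ 0.82194007  1.8055348  -3.50898647]
```

View pics/scene4.png

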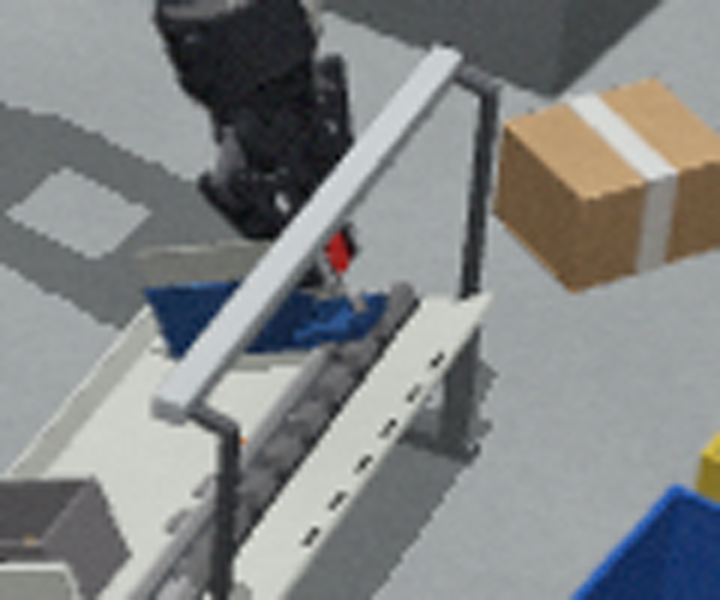

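The red knob's head is up (crop (340,250)) and shows a spring pull of -3.5 N along tray z. Sliding half way first.

```bash
cat > st.py <<'E'
from h import *
o=ctrl.get_obs(); p=np.load("tray.npy"); M=R.from_euler("ZY",[p[3],-np.deg2rad(25)])
print("t",o["time_s"],"tcp tray mm",(M.inv().apply(o["eef_pos"]-p[:3])*1000).round(2),"F tray",M.inv().apply(o["wrist_force"]).round(2),"open",round(o["opening"]*85.4,1))
E
python3 -m pendant '[0.0011,-0.0079,0,0,0,0,0.015, 0.0011,-0.0079,0,0,0,0,0.015, 0.0011,-0.0079,0,0,0,0,0.015, 0.0011,-0.0079,0,0,0,0,0.015, 0.0011,-0.0079,0,0,0,0,0.015, 0.0011,-0.0079,0,0,0,0,0.015]'; python3 st.py
```

```text
time_s: 6.82
eef_pos: [0.64, 0.1259, 0.1383]
eef_rot: [0.201, 0.104, 0.699, -0.678]
wrist_force: [2.9, 1.8, -2.1]
opening: 0.29
t 6.825 tcp tray mm [150.36  57.36  48.6 ] F tray [ 1.98  1.33 -3.21] open 24.8
```

```bash
python3 -m pendant '[0.0011,-0.0079,0,0,0,0,0.015, 0.0011,-0.0079,0,0,0,0,0.015, 0.0011,-0.0079,0,0,0,0,0.015, 0.0011,-0.0079,0,0,0,0,0.015, 0.0011,-0.0079,0,0,0,0,0.015, 0.0011,-0.0076,0,0,0,0,0.015, 0,0,0,0,0,0,0.015, 0,0,0,0,0,0,0.015]'; python3 st.py
python3 - <<'E'
from h import *
for n in("scene","top"):
    im=ctrl.camera(n)[:,:,::-1]; b=(160,260,225,340) if n=="top" else (190,290,320,440)
    cv2.imwrite(f"pics/{n}5.png",cv2.resize(im[b[0]:b[1],b[2]:b[3]],None,fx=5,fy=5,interpolation=cv2.INTER_CUBIC))
E
```

```text
time_s: 7.82
eef_pos: [0.6467, 0.079, 0.1383]
eef_rot: [0.201, 0.104, 0.699, -0.678]
wrist_force: [3.2, -0.5, -1.6]
opening: 0.287
t 7.825 tcp tray mm [150.38   9.99  48.6 ] F tray [ 2.11 -0.89 -2.79] open 24.5
```

View pics/scene5.png

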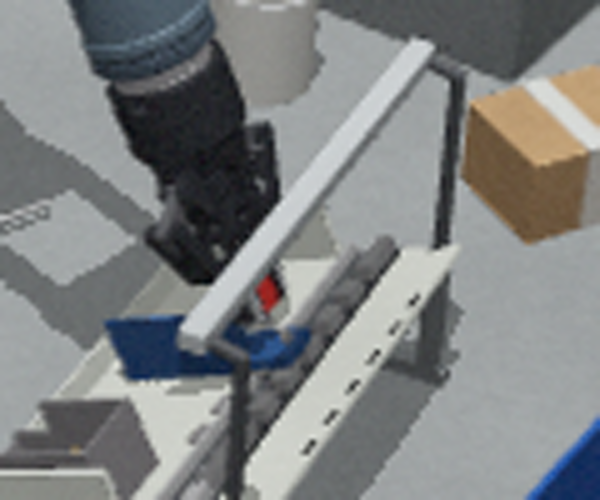

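View pics/top5.png

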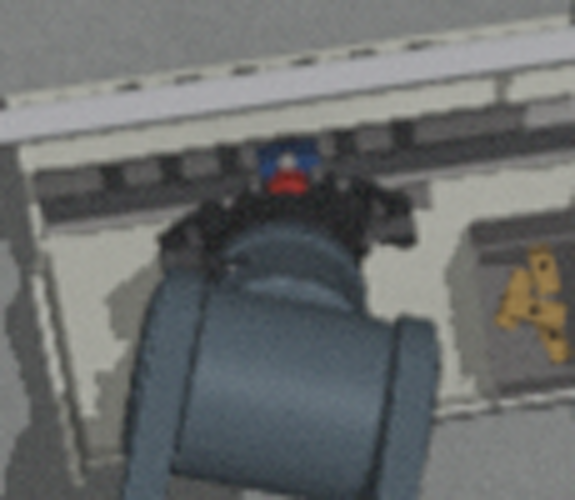

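The divider followed the knob to the orange clip line (red at top crop (288,183)). Lowering into the notch.

```bash
python3 -m pendant '[0.002,0.0003,-0.0042,0,0,0,0.015, 0.0019,0.0003,-0.0041,0,0,0,0.015, 0.0019,0.0003,-0.0041,0,0,0,0.015, 0,0,0,0,0,0,0.015, 0,0,0,0,0,0,0.015]'; python3 st.py
```

```text
time_s: 8.55
eef_pos: [0.6523, 0.0804, 0.126]
eef_rot: [0.201, 0.104, 0.699, -0.678]
wrist_force: [0.7, -1.2, 3.0]
opening: 0.284
t 8.55 tcp tray mm [150.41  10.57  34.96] F tray [ 1.71 -1.27  2.51] open 24.3
```

Same height as before the lift, so it looks seated. Releasing, then retreating along tray z.

```bash
python3 -m pendant '[0,0,0,0,0,0,0.04, 0,0,0,0,0,0,0.05, 0,0,0,0,0,0,0.06, 0,0,0,0,0,0,0.06, -0.0084,-0.0012,0.018,0,0,0,0.07, -0.0168,-0.0024,0.036,0,0,0,0.07, -0.0168,-0.0024,0.036,0,0,0,0.07, -0.0168,-0.0024,0.036,0,0,0,0.07, -0.03,-0.03,0.02,0,0,0,0.0854]'; python3 st.py
python3 - <<'E'
from h import *
for n in("scene","top"):
    im=ctrl.camera(n)[:,:,::-1]; b=(160,260,225,340) if n=="top" else (190,290,320,440)
    cv2.imwrite(f"pics/{n}6.png",cv2.resize(im[b[0]:b[1],b[2]:b[3]],None,fx=5,fy=5,interpolation=cv2.INTER_CUBIC))
E
```

```text
time_s: 9.68
eef_pos: [0.5639, 0.0425, 0.2746]
eef_rot: [0.203, 0.104, 0.699, -0.678]
wrist_force: [1.0, -0.8, 0.3]
opening: 0.992
t 9.675 tcp tray mm [129.11 -14.6  208.91] F tray [ 0.89 -0.95 -0.08] open 84.7
```

View pics/scene6.png

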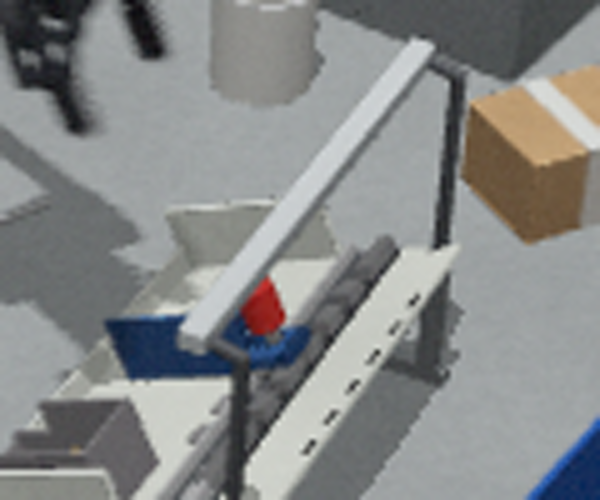

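View pics/top6.png

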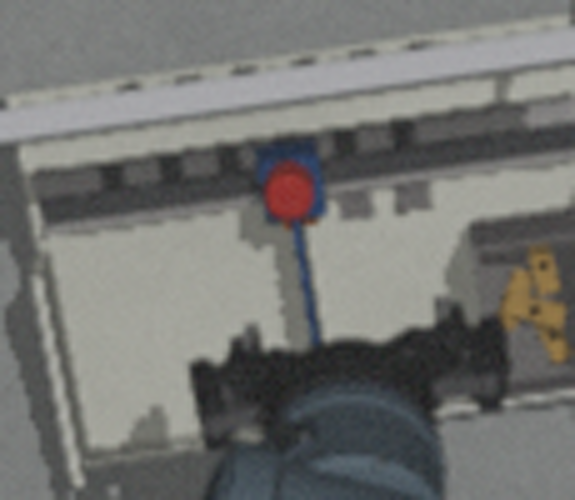

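```bash
python3 - <<'E'
from h import *
p=np.load("tray.npy"); im=cv2.imread("pics/scene6.png"); im=cv2.resize(im[200:400,150:350],None,fx=3,fy=3)
for lift,col in((0,(0,255,0)),(9,(0,255,255))):
  for z in(38,68):
    q=proj(T(p,[(150+13*np.cos(a),10+13*np.sin(a),z+lift) for a in np.linspace(0,6.3,40)]),"scene"); q=((q-[320,190]+.5)*5-.5-[150,200])*3
    cv2.polylines(im,[np.round(q).astype(np.int32)],False,col,1)
cv2.imwrite("pics/s6o.png",im)
E
python3 go.py bin 0 0 130
```

```text
t 9.775 goal [ 0.5324 -0.293   0.1113] shift mm [ -30.8 -333.3 -163.8]
[-38.4   -4.05 172.47] 176.7
[-2.65 25.09 -3.28] 25.4
F [0.86 0.3  0.41] open 0.997285887010098 q [-0.23 -0.18  1.94  0.18  0.97  1.13]
```

View pics/s6o.png

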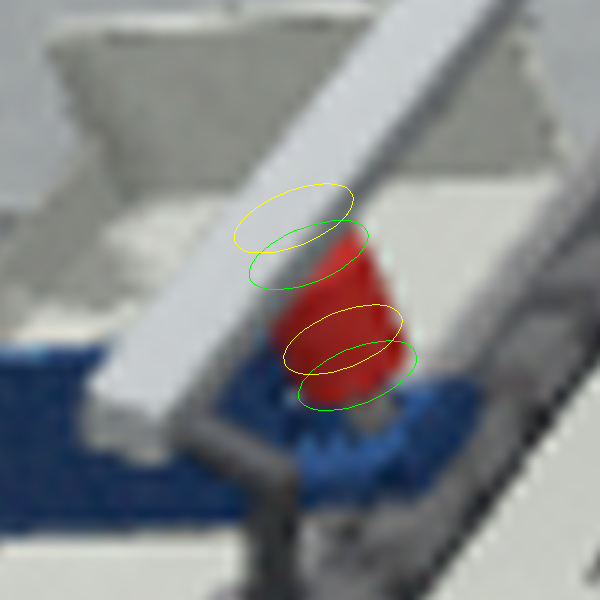

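The knob head matches the seated overlay (green), not the 9 mm-up one. Now to the bin.

```bash
python3 -m pendant '[-0.003,-0.033,0,-0.29,2.79,-0.36,0.0854, -0.0035,-0.0375,0,-0.29,2.79,-0.36,0.0854, -0.0035,-0.0375,0,-0.29,2.79,-0.36,0.0854, -0.0035,-0.0375,-0.01,-0.29,2.79,-0.36,0.0854, -0.0035,-0.0375,-0.02,-0.29,2.79,-0.36,0.0854, -0.0035,-0.0375,-0.025,-0.29,2.79,-0.36,0.0854, -0.0035,-0.0375,-0.03,-0.29,2.79,-0.36,0.0854, -0.0035,-0.0375,-0.03,-0.29,2.79,-0.36,0.0854, -0.003,-0.0375,-0.03,-0.29,2.79,-0.36,0.0854, 0,0,-0.01,0,0,0,0.0854, 0,0,0,0,0,0,0.0854]'; python3 go.py bin 0 0 33
python3 - <<'E'
from h import *
for n in("scene","top"):
    im=ctrl.camera(n)[:,:,::-1]; b=(180,300,360,480) if n=="top" else (270,390,200,340)
    cv2.imwrite(f"pics/{n}7.png",cv2.resize(im[b[0]:b[1],b[2]:b[3]],None,fx=4,fy=4,interpolation=cv2.INTER_CUBIC))
E
```

```text
time_s: 11.15
eef_pos: [0.5324, -0.2899, 0.1152]
eef_rot: [0.027, -0.031, 0.709, -0.704]
wrist_force: [-0.7, 0.2, 0.6]
opening: 0.998
t 11.15 goal [ 0.5324 -0.293   0.0143] shift mm [  -0.    -3.1 -100.9]
[  0.62  -0.5  179.96] 180.0
[-0.32 -0.4  -0.04] 0.5
F [-0.73  0.18  0.61] open 0.9982916882683367 q [-0.69  0.38  1.61 -0.    1.16  0.79]
```

View pics/scene7.png

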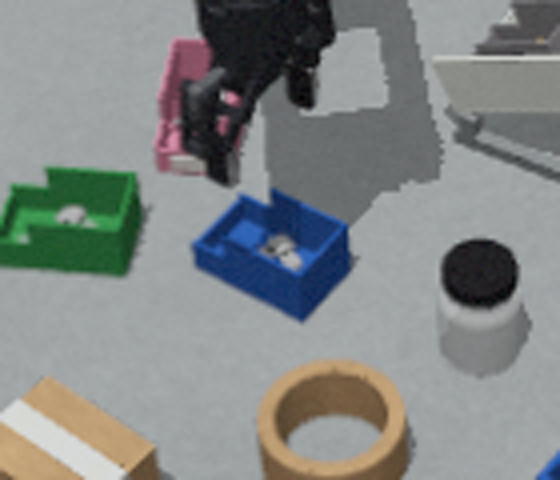

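View pics/top7.png

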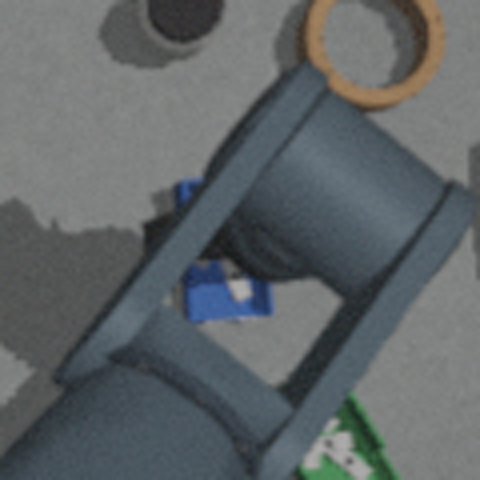

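The gripper is over the blue bin (scene crop (270,255)), jaws across its width. Descending.

```bash
python3 -m pendant '[0,-0.003,-0.02,-0.3,-0.4,0,0.0854, 0,0,-0.025,0,0,0,0.0854, 0,0,-0.025,0,0,0,0.0854, 0,0,-0.02,0,0,0,0.0854, 0,0,-0.01,0,0,0,0.0854, 0,0,0,0,0,0,0.0854, 0,0,0,0,0,0,0.0854]'; python3 go.py bin 0 0 33
```

```text
time_s: 12.12
eef_pos: [0.5337, -0.2946, 0.0178]
eef_rot: [-0.03, 0.028, -0.705, 0.708]
wrist_force: [0.9, 0.2, -0.6]
opening: 0.999
t 12.125 goal [ 0.5324 -0.293   0.0143] shift mm [-1.2  1.6 -3.5]
[ -0.29   0.28 179.95] 179.9
[ 0.18  0.18 -0.05] 0.3
F [ 0.86  0.16 -0.55] open 0.998750401880962 q [-0.7   0.52  1.64 -0.    0.98  0.79]
```

```bash
python3 -m pendant '[-0.001,0.0015,-0.003,0.2,0.2,0,0.075, 0,0,0,0,0,0,0.068, 0,0,0,0,0,0,0.064, 0,0,0,0,0,0,0.06, 0,0,0,0,0,0,0.056, 0,0,0,0,0,0,0.05, 0,0,0,0,0,0,0.05]'; python3 go.py bin 0 0 33;  python3 - <<'E'
from h import *
for n in("scene",):
    im=ctrl.camera(n)[:,:,::-1]; b=(180,300,360,480) if n=="top" else (270,390,200,340)
    cv2.imwrite(f"pics/{n}8.png",cv2.resize(im[b[0]:b[1],b[2]:b[3]],None,fx=5,fy=5,interpolation=cv2.INTER_CUBIC))
E
```

```text
time_s: 13.0
eef_pos: [0.5323, -0.293, 0.0143]
eef_rot: [0.029, -0.029, 0.707, -0.706]
wrist_force: [-0.9, -0.6, 5.0]
opening: 0.695
t 13.0 goal [ 0.5324 -0.293   0.0143] shift mm [ 0.1 -0.  -0. ]
[ 8.0000e-02 -6.0000e-02  1.7996e+02] 180.0
[-0.04 -0.05 -0.04] 0.1
F [-0.92 -0.57  5.02] open 0.6949439096747341 q [-0.7   0.52  1.64 -0.    0.98  0.79]
```

View pics/scene8.png

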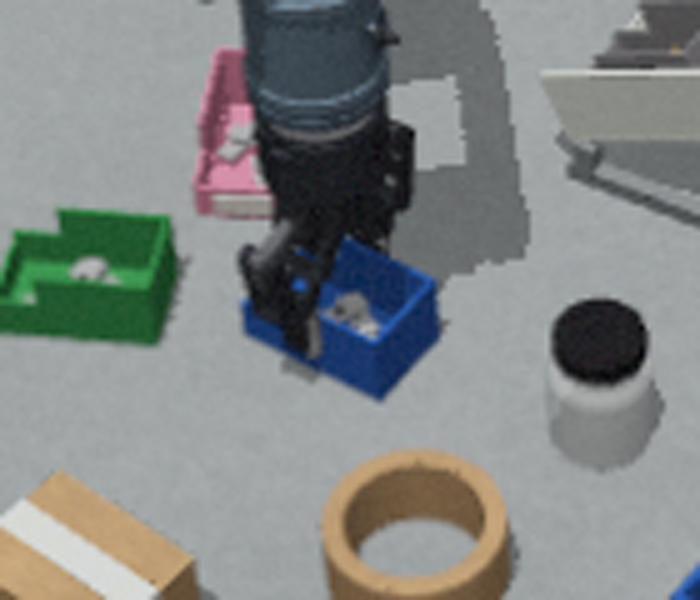

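Gripped at 59 mm, centred. Lifting.

```bash
python3 -m pendant '[0,0,0.01,0,0,0,0.05, 0,0,0.02,0,0,0,0.05, 0,0,0.035,0,0,0,0.05, 0,0,0.04,0,0,0,0.05, 0,0,0.04,0,0,0,0.05, 0,0,0.04,0,0,0,0.05, 0,0,0.04,0,0,0,0.05, 0,0,0.02,0,0,0,0.05, 0,0,0,0,0,0,0.05]'; python3 go.py tray 54 80 153;  python3 - <<'E'
from h import *
for n in("scene",):
    im=ctrl.camera(n)[:,:,::-1]; b=(180,300,360,480) if n=="top" else (210,360,200,360)
    cv2.imwrite(f"pics/{n}9.png",cv2.resize(im[b[0]:b[1],b[2]:b[3]],None,fx=4,fy=4,interpolation=cv2.INTER_CUBIC))
E
```

```text
time_s: 14.18
eef_pos: [0.5325, -0.293, 0.2605]
eef_rot: [-0.029, 0.029, -0.706, 0.707]
wrist_force: [-0.1, -0.0, -3.4]
opening: 0.694
t 14.175 goal [0.5145 0.1311 0.1752] shift mm [-18.  424.1 -85.3]
[  38.12    4.19 -172.57] 176.8
[  2.81 -24.79   3.26] 25.2
F [-0.11 -0.01 -3.39] open 0.6938114800493751 q [-0.7   0.23  1.49  0.    1.42  0.79]
```

View pics/scene9.png

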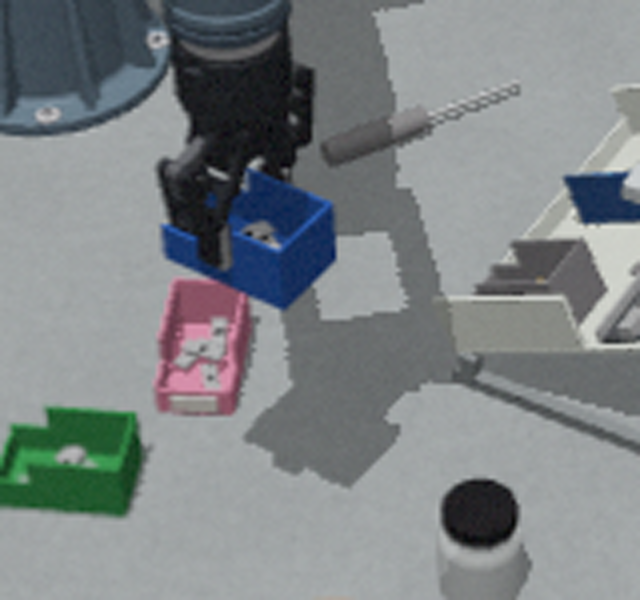

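```bash
python3 -m pendant '[-0.001,0.02,0,0.23,-2.06,0.27,0.05, -0.002,0.035,0,0.23,-2.06,0.27,0.05, -0.002,0.04,0,0.23,-2.06,0.27,0.05, -0.002,0.04,0,0.23,-2.06,0.27,0.05, -0.002,0.04,0,0.23,-2.06,0.27,0.05, -0.002,0.04,0,0.23,-2.06,0.27,0.05, -0.002,0.04,0,0.23,-2.06,0.27,0.05, -0.002,0.04,0,0.23,-2.06,0.27,0.05, -0.002,0.04,0,0.23,-2.06,0.27,0.05, -0.001,0.04,0,0.23,-2.06,0.27,0.05, 0,0.03,-0.01,0.23,-2.06,0.27,0.05, 0,0.02,-0.015,0.23,-2.06,0.27,0.05]'; python3 -m pendant '[0,0,-0.015,0,0,0,0.05, 0,0,-0.01,0,0,0,0.05, 0,0,0,0,0,0,0.05, 0,0,0,0,0,0,0.05]'; python3 go.py tray 54 80 83;  python3 - <<'E'
from h import *
for n in("scene","top"):
    im=ctrl.camera(n)[:,:,::-1]; b=(150,290,210,350) if n=="top" else (160,300,290,430)
    cv2.imwrite(f"pics/{n}10.png",cv2.resize(im[b[0]:b[1],b[2]:b[3]],None,fx=4,fy=4,interpolation=cv2.INTER_CUBIC))
E
```

```text
time_s: 15.72
eef_pos: [0.5123, 0.1339, 0.2312]
eef_rot: [0.199, 0.102, 0.701, -0.678]
wrist_force: [0.3, -0.5, -2.8]
opening: 0.697
time_s: 16.23
eef_pos: [0.5146, 0.1317, 0.2092]
eef_rot: [0.199, 0.104, 0.7, -0.678]
wrist_force: [0.0, 0.5, -2.5]
opening: 0.694
t 16.225 goal [0.5438 0.1352 0.1118] shift mm [ 29.2   3.5 -97.4]
[  75.02   10.65 -163.19] 179.9
[-0.05 -0.2   0.05] 0.2
F [ 0.02  0.47 -2.48] open 0.6941072296154136 q [-0.01 -0.18  2.08  0.09  0.82  1.37]
```

View pics/scene10.png

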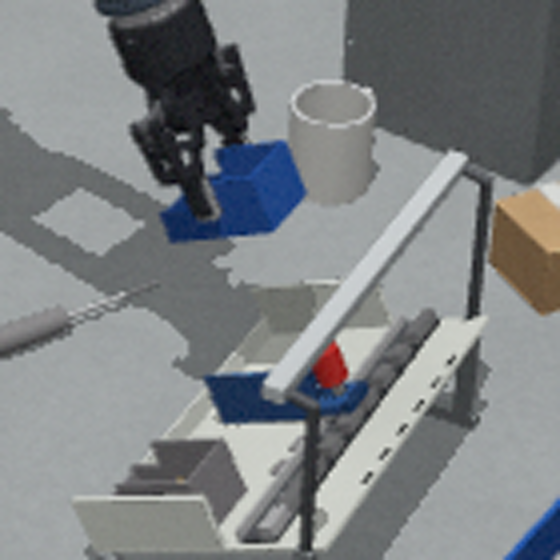

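View pics/top10.png

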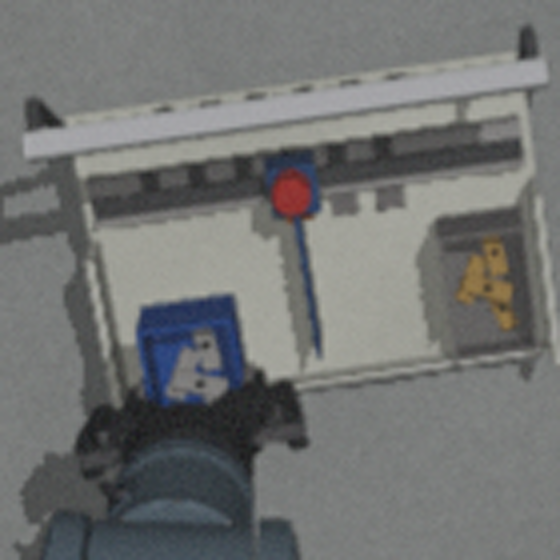

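Bin held level with the slope, over the open left bay (top crop (190,350)). Descending.

```bash
python3 -m pendant '[0.006,0.0007,-0.018,0,0,0,0.05, 0.006,0.0007,-0.02,0,0,0,0.05, 0.007,0.0008,-0.02,0,0,0,0.05, 0.006,0.0008,-0.02,0,0,0,0.05, 0.006,0.0007,-0.0185,0,0,0,0.05, 0,0,0,0,0,0,0.05, 0,0,0,0,0,0,0.05]'; python3 go.py tray 56 80 36; python3 st.py
python3 - <<'E'
from h import *
for n in("scene","top"):
    im=ctrl.camera(n)[:,:,::-1]; b=(150,290,210,350) if n=="top" else (160,300,290,430)
    cv2.imwrite(f"pics/{n}11.png",cv2.resize(im[b[0]:b[1],b[2]:b[3]],None,fx=4,fy=4,interpolation=cv2.INTER_CUBIC))
E
```

```text
time_s: 17.2
eef_pos: [0.5456, 0.136, 0.1133]
eef_rot: [0.2, 0.104, 0.7, -0.678]
wrist_force: [0.6, 0.4, -2.4]
opening: 0.692
t 17.2 goal [0.5653 0.1382 0.07  ] shift mm [ 19.7   2.2 -43.2]
[  75.1    10.7  -163.21] 180.0
[-0.06 -0.15 -0.01] 0.2
F [ 0.58  0.38 -2.45] open 0.6915370894386234 q [-0.    0.06  2.08  0.11  0.58  1.35]
t 17.2 tcp tray mm [56.29 80.56 64.87] F tray [-0.46  0.29 -2.49] open 59.1
```

View pics/scene11.png

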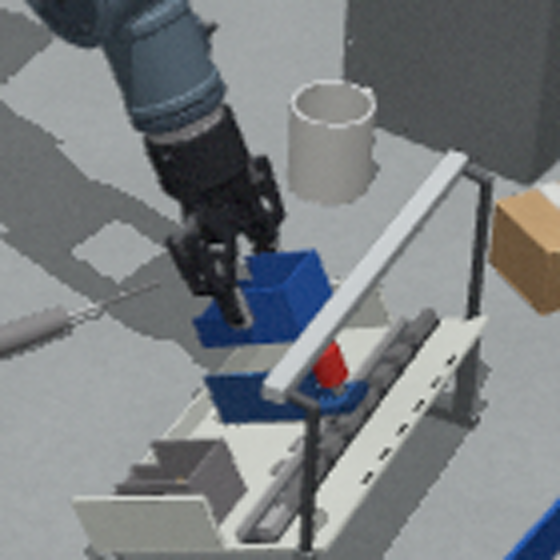

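View pics/top11.png

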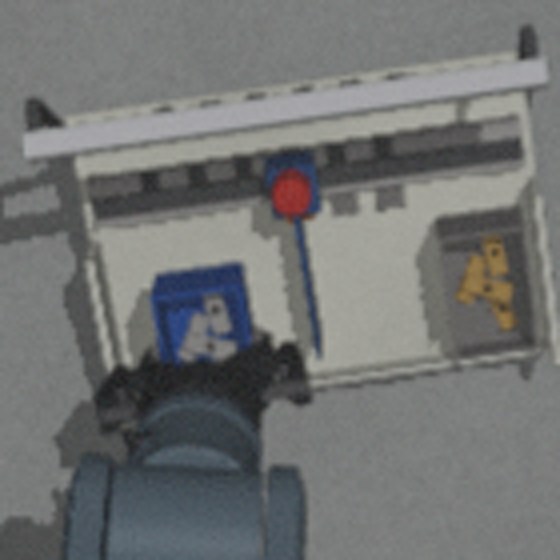

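```bash
python3 -m pendant '[0.0035,0.0004,-0.0085,0,0,0,0.05, 0.0042,0.0006,-0.009,0,0,0,0.05, 0.0042,0.0006,-0.009,0,0,0,0.05, 0.0042,0.0006,-0.009,0,0,0,0.05, 0.0021,0.0003,-0.0045,0,0,0,0.05, 0.001,0,-0.002,0,0,0,0.05, 0,0,0,0,0,0,0.05, 0,0,0,0,0,0,0.05]'; python3 st.py
```

```text
time_s: 18.3
eef_pos: [0.5643, 0.1386, 0.0706]
eef_rot: [0.2, 0.103, 0.7, -0.678]
wrist_force: [-0.4, 0.0, -3.7]
opening: 0.693
t 18.3 tcp tray mm [55.42 80.5  18.18] F tray [-1.95  0.07 -3.19] open 59.2
```

```bash
python3 -m pendant '[0.0004,0,-0.0009,0,0,0,0.05, 0,0,0,0,0,0,0.05]'; python3 st.py;  python3 -m pendant '[0.0004,0,-0.0009,0,0,0,0.05, 0,0,0,0,0,0,0.05]'; python3 st.py
```

```text
time_s: 18.55
eef_pos: [0.5646, 0.1386, 0.0695]
eef_rot: [0.2, 0.103, 0.7, -0.678]
wrist_force: [-0.2, -0.4, -3.2]
opening: 0.691
t 18.55 tcp tray mm [55.23 80.47 17.09] F tray [-1.56 -0.37 -2.77] open 59.0
time_s: 18.8
eef_pos: [0.5649, 0.1386, 0.0684]
eef_rot: [0.2, 0.103, 0.7, -0.678]
wrist_force: [1.0, 0.1, -3.2]
opening: 0.689
t 18.8 tcp tray mm [55.04 80.41 15.95] F tray [-0.46 -0.04 -3.28] open 58.8
```

```bash
python3 -m pendant '[0.0004,0,-0.0009,0,0,0,0.05, 0,0,0,0,0,0,0.05]'; python3 st.py;  python3 -m pendant '[0.0004,0,-0.0009,0,0,0,0.05, 0,0,0,0,0,0,0.05]'; python3 st.py
```

```text
time_s: 19.05
eef_pos: [0.5653, 0.1386, 0.0675]
eef_rot: [0.2, 0.103, 0.7, -0.678]
wrist_force: [0.4, -0.1, -3.1]
opening: 0.693
t 19.05 tcp tray mm [54.97 80.36 14.93] F tray [-0.91 -0.13 -2.94] open 59.2
time_s: 19.3
eef_pos: [0.5658, 0.1386, 0.0666]
eef_rot: [0.2, 0.103, 0.7, -0.678]
wrist_force: [0.1, -0.0, -2.8]
opening: 0.693
t 19.3 tcp tray mm [55.03 80.28 13.98] F tray [-1.08 -0.05 -2.6 ] open 59.2
```

```bash
python3 -m pendant '[0.0004,0,-0.0009,0,0,0,0.05, 0,0,0,0,0,0,0.05]'; python3 st.py;  python3 -m pendant '[0.0003,0,-0.0006,0,0,0,0.05, 0,0,0,0,0,0,0.05]'; python3 st.py
```

```text
time_s: 19.55
eef_pos: [0.5659, 0.1386, 0.0663]
eef_rot: [0.2, 0.103, 0.7, -0.678]
wrist_force: [-8.9, -1.5, 8.8]
opening: 0.688
t 19.55 tcp tray mm [55.   80.3  13.62] F tray [-4.47 -0.28 11.79] open 58.7
time_s: 19.8
eef_pos: [0.5659, 0.1386, 0.0662]
eef_rot: [0.2, 0.103, 0.7, -0.678]
wrist_force: [-18.4, -4.2, 19.0]
opening: 0.69
t 19.8 tcp tray mm [54.98 80.33 13.58] F tray [-9.   -1.61 25.13] open 58.9
```

Contact with the floor. Easing off, then sliding gently down-slope to the lip.

```bash
python3 -m pendant '[-0.0004,0,0.0009,0,0,0,0.05, -0.0009,-0.0001,-0.0004,0,0,0,0.05, -0.0009,-0.0001,-0.0004,0,0,0,0.05, 0,0,0,0,0,0,0.05]'; python3 st.py; python3 -m pendant '[-0.0009,-0.0001,-0.0004,0,0,0,0.05, 0,0,0,0,0,0,0.05]'; python3 st.py
```

```text
time_s: 20.3
eef_pos: [0.5652, 0.1384, 0.066]
eef_rot: [0.2, 0.104, 0.7, -0.678]
wrist_force: [-0.2, -0.3, 2.6]
opening: 0.693
t 20.3 tcp tray mm [54.17 80.15 13.65] F tray [ 0.9  -0.31  2.41] open 59.2
time_s: 20.55
eef_pos: [0.564, 0.1383, 0.0654]
eef_rot: [0.2, 0.104, 0.7, -0.678]
wrist_force: [0.5, -0.7, 4.8]
opening: 0.691
t 20.55 tcp tray mm [52.89 80.21 13.64] F tray [ 2.42 -0.77  4.17] open 59.0
```

```bash
python3 -m pendant '[-0.0009,-0.0001,-0.0004,0,0,0,0.05, 0,0,0,0,0,0,0.05]'; python3 st.py; python3 -m pendant '[-0.0009,-0.0001,-0.0004,0,0,0,0.05, 0,0,0,0,0,0,0.05]'; python3 st.py
```

```text
time_s: 20.8
eef_pos: [0.5629, 0.1381, 0.0649]
eef_rot: [0.2, 0.103, 0.7, -0.678]
wrist_force: [0.4, -0.7, 5.7]
opening: 0.696
t 20.8 tcp tray mm [51.62 80.25 13.62] F tray [ 2.68 -0.79  4.99] open 59.5
time_s: 21.05
eef_pos: [0.5619, 0.1381, 0.0644]
eef_rot: [0.2, 0.103, 0.7, -0.678]
wrist_force: [-1.1, -1.0, 5.7]
opening: 0.691
t 21.05 tcp tray mm [50.56 80.32 13.64] F tray [ 1.3  -0.8   5.71] open 59.0
```

```bash
python3 -m pendant '[-0.0009,-0.0001,-0.0004,0,0,0,0.05, 0,0,0,0,0,0,0.05]'; python3 st.py; python3 -m pendant '[-0.0005,-0.0001,-0.0002,0,0,0,0.05, 0,0,0,0,0,0,0.05]'; python3 st.py
```

```text
time_s: 21.3
eef_pos: [0.5609, 0.138, 0.064]
eef_rot: [0.2, 0.103, 0.7, -0.678]
wrist_force: [-0.6, -0.2, 5.4]
opening: 0.694
t 21.3 tcp tray mm [49.49 80.37 13.63] F tray [ 1.75 -0.14  5.14] open 59.3
time_s: 21.55
eef_pos: [0.5609, 0.138, 0.064]
eef_rot: [0.2, 0.104, 0.7, -0.678]
wrist_force: [5.1, 1.3, 2.6]
opening: 0.692
t 21.55 tcp tray mm [49.48 80.34 13.64] F tray [5.88 0.61 0.16] open 59.1
```

Lip contact (F along tray x 5.9 N). Releasing and retreating square to the tray.

```bash
python3 -m pendant '[0,0,0,0,0,0,0.062, 0,0,0,0,0,0,0.066, 0,0,0,0,0,0,0.072, 0,0,0,0,0,0,0.08, 0,0,0,0,0,0,0.08, -0.0042,-0.0006,0.009,0,0,0,0.08, -0.0084,-0.0012,0.018,0,0,0,0.08, -0.0168,-0.0024,0.036,0,0,0,0.08, -0.0168,-0.0024,0.036,0,0,0,0.08, -0.04,-0.005,0.02,0,0,0,0.08, -0.05,-0.02,0.02,0,0,0,0.08, -0.05,-0.03,0.02,0,0,0,0.08]'; python3 -m pendant '[-0.03,-0.04,0.02,0,0,0,0.08, 0,0,0,0,0,0,0.08]'
python3 - <<'E'
from h import *
for n in("scene","top"):
    im=ctrl.camera(n)[:,:,::-1]; cv2.imwrite(f"pics/{n}12f.png",im); b=(150,270,210,350) if n=="top" else (170,310,290,430)
    cv2.imwrite(f"pics/{n}12.png",cv2.resize(im[b[0]:b[1],b[2]:b[3]],None,fx=4,fy=4,interpolation=cv2.INTER_CUBIC))
E
python3 - <<'E'
from h import *
p=np.load("tray.npy")
for n,o in(("top",(210,150)),("scene",(290,170))):
    im=cv2.imread(f"pics/{n}12.png")
    def d(L,c):
        q=(proj(T(p,np.array(L,float)),n)-o+.5)*4-.5; cv2.polylines(im,[np.round(q).astype(np.int32)],False,c,1)
    x0,y0=50,80; B=lambda a:[(x0+x,y0+y,z) for x,y,z in a]
    d(B([(50,30,50),(50,-30,50),(-20,-30,50),(-20,-30,24),(-50,-30,24),(-50,30,24),(-20,30,24),(-20,30,50),(50,30,50)]),(0,255,0))
    for z in(38,68): d([(150+13*np.cos(a),10+13*np.sin(a),z) for a in np.linspace(0,6.3,40)],(255,255,0))
    cv2.imwrite(f"pics/{n}12o.png",im)
E
```

```text
time_s: 23.05
eef_pos: [0.3769, 0.0789, 0.222]
eef_rot: [0.201, 0.102, 0.7, -0.678]
wrist_force: [-0.3, -1.8, 1.9]
opening: 0.935
time_s: 23.3
eef_pos: [0.3508, 0.0349, 0.244]
eef_rot: [0.198, 0.11, 0.697, -0.681]
wrist_force: [0.2, 0.4, 0.3]
opening: 0.937
```

View pics/scene12o.png

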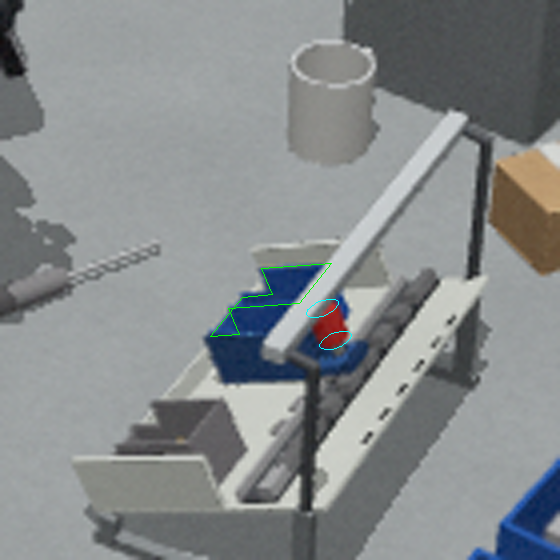

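View pics/top12o.png

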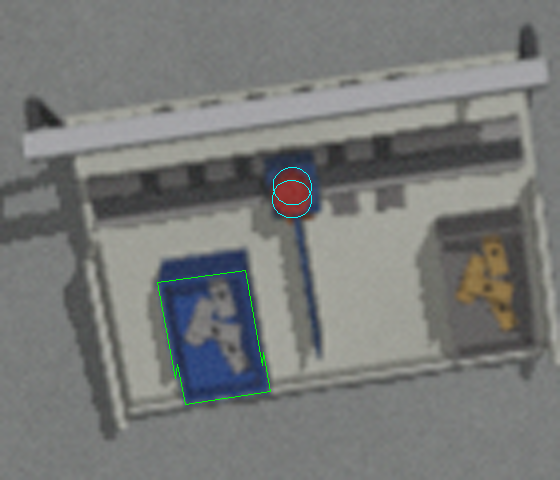

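View pics/scene12f.png

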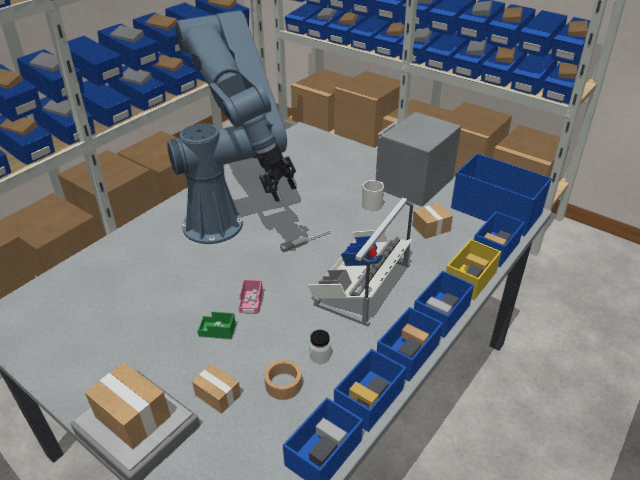

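Both views match the predicted loaded pose (top crop rim (158,282)–(270,392)). The knob sits on its seated outline, and nothing else has moved.

```bash
python3 -m pendant '[0,0,0,0,0,0,0.08, 0,0,0,0,0,0,0.08]'; python3 -c "
from bench import ctrl
print(ctrl.hand_in())"
```

```text
time_s: 23.65
eef_pos: [0.3497, 0.0418, 0.2392]
eef_rot: [0.199, 0.101, 0.701, -0.677]
wrist_force: [-0.2, 0.1, -0.5]
opening: 0.934
the job is handed in; nothing more can be done
None
```

I moved the divider to the notch at the orange clip and set the blue bin in the left bay; the job was handed in at about 24 s of the 64 s allowed. `hand_in` reports no verdict.

- **Divider:** I lifted the knob about 13 mm with the gripper tilted square to the tray, slid it 96 mm to the notch at tray y = 10 mm, lowered it and let go. In the last pictures the knob head lies on the outline drawn for fully down in that notch.
- **Blue bin:** I gripped it across its width, tilted it to the slope, lowered it until it touched the floor, then slid it down-slope until it met the lip. The force briefly reached about 25 N at floor contact and about 6 N at the lip. After release, its rim matches the outline for tray x ≈ 50 mm, y ≈ 80 mm, flat and square, in both views to within about a pixel.
- **Everything else:** by eye, the grey bin and the other things look unmoved; I did not measure this. The gripper was clear and touching nothing.
- **Disagreement:** the networks mislabelled the knob as the clip and the mug as the knob, so I took the orange clip's position from the picture itself. No check failed.

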